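Sort two lamp drivers and lock the carrier gate one hole on

ROBOT

A 6-joint arm with a two-finger parallel gripper is mounted at the origin on the work surface. World frame = base frame: x ahead of the robot, y to its left, z up, the work surface at z = 0. Lengths are in mm, angles in rad, forces in N, time in s.
With the tool pointing down it reaches from about 350 to 875 mm from the base axis. Payload 4.2 kg.
Tool frame: the origin (TCP) lies at the very end of the fingers, on their centre line; the grasp point (between the pads) lies arm.grip_point_offset behind it (arm.grip_point_offset is the distance from the TCP to the grasp point, in mm); z points along the fingers, y is the line along which they close (so a half turn about z gives the same grasp; the last joint's range is limited). The gripper opens to 85 mm and grips with 20 to 120 N. Pads are 22 mm wide; open, the fingers measure 114 mm over their backs; the gripper's body (76 mm by 85 mm) begins 54 mm behind the grasp point. The pads swing forward as they close: fully open they stand 13 mm farther back than shut.
Start: joints at [-0.994, 0.385, 0.008, 0, -1.194, -0.259], TCP at [195.314, -593.676, 231.312] pointing down, gripper open.
Joint ranges: [-3.14, 3.14], [-1.21, 2.06], [-1.07, 1.41], [-3.16, 2.05], [-2.99, -0.16], [-3.1, 3.1]. Speed limits (rad/s): [2.79, 2.79, 3.14, 3.14, 3.14, 3.14].

INTERFACE

Orientations are given as a unit quaternion [x, y, z, w].
In Python, from bench import arm, cams, ticket gives the robot as it stands.
- The arm moves only by the tool servo_tool, never from a script. Its argument "commands" is a list that holds one entry, the list of rows, each a list of 7 numbers: the closure in counts, from 0 (fully open) to 255 (shut), then the shift along the tool's x, y, z in m, then the turn, a rotation vector about the tool's x, y, z in degrees. In form: [[[grip, x, y, z, ax, ay, az], ...]]. A call has 1 to 10 rows; each row shifts and turns the commanded pose from where the row before left it, along the tool's axes as they then stand; what a row does not reach is not made up. A row lasts 1/12 s, in which the tool goes at most 41.7 mm and 7.16 degrees, less where a joint would pass 70% of its speed; a pose out of reach is approached as far as the arm can. A call with a gripper value outside its range is refused whole. The fingers move at their own pace and stop on an object; the grip force is fixed at half the most. Time passes only in rows, so rows that do not move let the fingers close. It gives the time, the measured TCP pose, the force, the opening and the grip force at its end, in the units of the state.
- arm.read_state(): the state, without advancing time (a new reading comes with each control period).
- cams.get_image(name): name is "scene" or "side" or "wrist"; returns a dict with "frame" (420x560x3 uint8, blue, green, red), "K" (3x3 intrinsics, pixels), "T" (4x4, takes a point from camera to world coordinates). Camera axes: x right, y up, looking along -z (the intrinsics and any distortion apply to the point x, -y, -z); pixel columns grow to the right and rows downward; lengths in mm; the calibration is good to about 2 mm. A picture is of the moment at which its call begins. There is no depth.
- ticket.job_done(): hands the job in; it is judged then, once.
The state is a dict: "clock": time; "joints": joint angles; "joint_vel": joint speeds; "joint_efforts": joint torques, N m; "position": TCP position; "ee_rot": TCP orientation; "contact_force": force on the tool from outside, world axes, zero at the start; "wrist_torque": the same for the moment, N m; "gripper_width": finger opening in mm; "grasp_force": force on a finger pad.
Only numpy, scipy, OpenCV 4.12 (cv2) and the standard library are available. Lean on these libraries where they do the work, as an engineer would, in place of code of your own. Each camera call takes 0.05 s, during which the arm holds its last target. There are 200 camera calls.

TASK

Put the driver with the green tag into the green nest and the driver with the red tag into the red nest, each lying flat, tag up, on the nest's floor. Then pull up the red lock plunger, slide the yellow gate bar to the next hole so that it covers the far ends of both drivers, and let the pin drop fully into that hole. Finish while still holding the plunger knob with the pin engaged: do not let go, and leave the downlight, the roll of tape and the screwdriver where they are.

Things in the scene. Friction and masses are not known exactly. Their poses are not given: they have to be found in the camera images.
- driver_pass: LED driver with GREEN tag: white box 90 x 34 x 24 mm (x, y, z), 80 to 170 g, loose on the bench, tag on the middle of its top. Origin: centre of its underside; x along its length, z up. It may go into its nest either way round.
- driver_reject: LED driver with RED tag, otherwise the same as the green one, same axes.
- nest_pass: GREEN nest fixed on the carrier plate: open tray, outside 112 x 52 x 12 mm, walls 5 mm, pocket 102 x 42 mm (clearance round a driver 6 mm at the ends, 4 mm at the sides); inner floor 5 mm above its underside. Origin: centre of its underside, 8 mm above the bench; x along its length, parallel to the carrier's x. The nests lie side by side 100 mm apart; which is which changes.
- nest_reject: RED nest, otherwise the same as the green one, same axes.
- carrier: Fixed aluminium plate 220 x 300 x 8 mm that holds nests, rail and gate. Origin: centre of its underside on the bench; x points away from the robot (turned up to 0.25 rad), y to the left. Nest centres at x -40, y -10 and -110 mm. The grey rail runs along x at y +110 mm: 30 mm wide, top 38 mm above the bench.
- next_hole (a point): The wanted hole, in the rail's top (38 mm above the bench), at carrier x -5, y +110 mm. The rail has three holes 40 mm apart: at carrier x +35 (the gate starts locked there, knob above it), -5 (the next hole) and -45 mm.
- gate (a joint): Slide of the gate: blue saddle (46 mm wide) on the rail, with a yellow bar 20 mm wide reaching over the plate, 42 to 50 mm above the bench. 0 at the start hole; grows in m along the carrier's -x, towards the robot; 0.040 is the next hole, the one wanted; 0.080 a hole too far; stop at 0.085. About 1.5 N friction. With the pin in a hole it is blocked within 1.5 mm either way.
- plunger (a joint): Height of the lock plunger in m: 0 is the pin fully down in a hole, 0.012 pulled fully up. The pin (8 mm, round-ended, in 11 mm holes) is clear of the rail above 0.008; between holes it rests on the rail at 0.008. A spring pushes it down with 6 N at 0, 9.6 N fully up; it drops in by itself over a hole.
- knob: Red plunger knob on the gate's saddle: upright cylinder 24 mm across and 26 mm high. Origin: its centre, 77 mm above the bench when the pin is down (64 to 90 mm), moving with gate and plunger. Beneath it is a steel barrel 19 mm across whose top is 62 mm above the bench, on the saddle's top at 50 mm.
- downlight: Bystander: recessed downlight standing on the bench, black body 60 mm across, white rim 84 mm, 60 mm high. Origin: centre of its underside.
- tape: Bystander: roll of paper tape lying flat, 90 mm across, 22 mm high. Origin: centre of its underside.
- screwdriver: Bystander: screwdriver lying on the bench, about 200 mm long, along its x.
Mind the look-alikes: they are no part of the job. Leave any blue or purple look-alike of the driver_pass alone.

How it is judged:
By the outcome, as a careful person would: the job done as asked, in the order asked, and still so for the second after the job is handed in, while the arm keeps its last pose, push and grip.
It also fails if it takes over 64 s, if anything falls off the work surface, if the arm or the gripper's body presses on something with over 40 N, if the wrist force passes 120 N, or if a joint passes its speed limit or range.

## Working session

There is one attempt and no reset: what is moved stays moved. The work goes in short steps, Python scripts to look and compute and a tool call to move; the robot and the scene stay as the last step left them, time stands still between calls to the robot, and variables do not carry over. Pictures are saved under pics/ and viewed, at most 10 in all, crops included, and the job is handed in when it is done.

Besides the shell and the picture viewer there is one more tool, called by a JSON object that holds its "method" and its "body". servo_tool: Moves the arm, as the interface text tells. Its arguments: {"type":"object","properties":{"commands":{"type":"array","items":{"type":"array","items":{"type":"array","items":{"type":"number"}}}}},"required":["commands"]}

```bash
ls; mkdir -p pics; python3 - <<'E'
from bench import arm,cams,ticket
import cv2,numpy as np
print(arm.read_state(), arm.grip_point_offset)
for n in("scene","side"):
    d=cams.get_image(n);cv2.imwrite(f"pics/{n}0.png",d["frame"]);print(n,d["K"],d["T"],[k for k in d])
E
```

```text
pics
{'clock': 0.0, 'joints': array([-9.94420143e-01,  3.85569940e-01,  6.63121877e-03, -5.00187581e-04,
       -1.19399818e+00, -2.58585425e-01]), 'joint_vel': array([ 0.0002333 ,  0.00042516, -0.00113128, -0.00083065,  0.00018431,
        0.00046167]), 'joint_efforts': array([ 1.52222980e-03, -3.92284584e+01,  1.88406909e+01,  4.18631002e+00,
       -4.56686728e-03, -2.11948816e-06]), 'position': array([ 195.12185889, -593.14958838,  230.21543783]), 'ee_rot': array([-1.58136395e-01,  9.87416670e-01,  1.07261359e-03, -2.21471760e-04]), 'contact_force': array([ 0.15479611,  0.5835415 , -1.07919805]), 'wrist_torque': array([ 0.03747107, -0.01833335, -0.03199805]), 'grasp_force': 0.0, 'gripper_width': 85.00974771497252} 18.700000000000003
scene [[449.15380332   0.         273.90260688]
 [  0.         449.15380332 213.88810233]
 [  0.           0.           1.        ]] [[ 5.04456252e-01 -7.36345379e-01  4.50909495e-01  1.02363976e+03]
 [ 8.63436668e-01  4.30811525e-01 -2.62447235e-01 -1.76235335e+02]
 [-1.00519846e-03  5.21724940e-01  8.53113167e-01  8.92874731e+02]
 [ 0.00000000e+00  0.00000000e+00  0.00000000e+00  1.00000000e+00]] ['frame', 'K', 'T']
side [[546.95510247   0.         284.53044565]
 [  0.         546.95510247 205.66959334]
 [  0.           0.           1.        ]] [[-8.60298931e-01  3.32726589e-01 -3.86236672e-01  6.23410588e+01]
 [-5.09692515e-01 -5.76196382e-01  6.38914133e-01  9.42028580e+02]
 [-9.96445297e-03  7.46519086e-01  6.65289383e-01  9.40975617e+02]
 [ 0.00000000e+00  0.00000000e+00  0.00000000e+00  1.00000000e+00]] ['frame', 'K', 'T']
```

View pics/scene0.png

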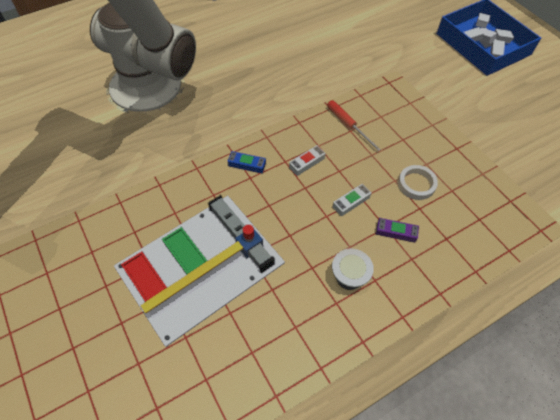

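View pics/side0.png

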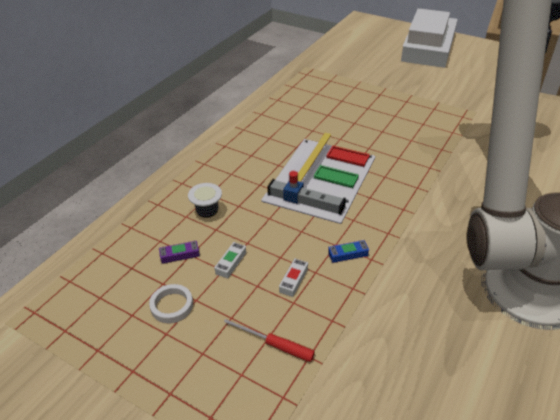

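The candidates for the two drivers in the scene view are white/green (352,199), white/red (307,158), blue/green (247,162) and purple/green (398,230). The first two have white bodies and fit the description. The blue and purple ones are look-alikes. The red nest is at (145,277), the green nest at (185,250) and the knob at (248,232). I'll confirm this with a rectified crop and measure.

```bash
cat > h.py <<'E'
import numpy as np,cv2
def ray(d,u,v):
    K,T=d["K"],d["T"]; c=np.array([(u-K[0,2])/K[0,0],-(v-K[1,2])/K[1,1],-1]); return T[:3,3],T[:3,:3]@c
def pw(d,u,v,z):
    o,r=ray(d,u,v); return (o+r*(z-o[2])/r[2])[:2]
def proj(d,p):
    c=np.linalg.inv(d["T"])@np.append(p,1); return d["K"][0,0]*c[0]/-c[2]+d["K"][0,2], d["K"][1,1]*-c[1]/-c[2]+d["K"][1,2]
def rect(d,x0,x1,y0,y1,z,s):
    "top view: columns = -y (right), rows = -x (down); s px/mm"
    w=np.float32([[x1,y1],[x1,y0],[x0,y0],[x0,y1]]); src=np.float32([proj(d,[*p,z]) for p in w])
    W,H=int((y1-y0)*s),int((x1-x0)*s)
    return cv2.warpPerspective(d["frame"],cv2.getPerspectiveTransform(src,np.float32([[0,0],[W,0],[W,H],[0,H]])),(W,H),flags=cv2.INTER_CUBIC)
E
python3 - <<'E'
from bench import cams
from h import *
D={n:cams.get_image(n) for n in("scene","side")}
P={"green":[(352,199),(231,257)],"red":[(307,158),(294,273)],"knobtop":[(248,230),(294,176)],"nestG":[(185,250),(337,177)],"nestR":[(145,277),(349,156)]}
for k,(a,b) in P.items():
    z={"knobtop":90,"nestG":13,"nestR":13}.get(k,24)
    print(k,pw(D["scene"],*a,z).round(),pw(D["side"],*b,z).round())
for k,i in(("scene",0),("side",1)):
    print(k,[ (c,pw(D[k],*c,8).round(1)) for c in ([(118,266),(228,196),(283,262),(168,338)] if i==0 else [])])
ims=[]
for n,i in(("scene",0),("side",1)):
    row=[]
    for k in("green","red"):
        x,y=pw(D[n],*P[k][i],24).round(-1); row.append(rect(D[n],x-65,x+65,y-65,y+65,24,3*.76)); print(n,k,x,y)
    ims.append(np.hstack(row))
cv2.imwrite("pics/c1.png",np.vstack(ims))
E
```

```text
green [621. 267.] [611. 274.]
red [467. 242.] [462. 244.]
knobtop [606.   5.] [593.  17.]
nestG [ 540. -120.] [ 538. -120.]
nestR [ 556. -220.] [ 551. -223.]
scene [((118, 266), array([ 499.9, -260.8])), ((228, 196), array([458.2,  27.2])), ((283, 262), array([671.4,  51.3])), ((168, 338), array([ 698.5, -229.6]))]
side []
scene green 620.0 270.0
scene red 470.0 240.0
side green 610.0 270.0
side red 460.0 240.0
```

View pics/c1.png

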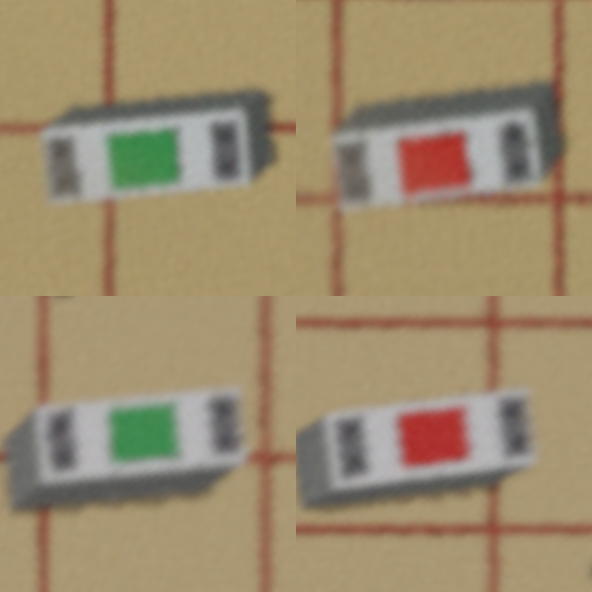

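The crop confirms the white green-tag and red-tag drivers, both consistent between cameras: green at about (615,271.5), red at about (464,244.6), long axes at about -84°. Next is the carrier pose.

```bash
python3 - <<'E'
from bench import cams
from h import *
D={n:cams.get_image(n) for n in("scene","side")}
cv2.imwrite("pics/car.png",rect(D["side"],440,720,-280,65,8,2.1))
# red knob blobs (top view at knob centre height) both cams
for n,r in(("scene",(225,220,265,245)),("side",(280,165,310,190))):
    h=cv2.cvtColor(D[n]["frame"],cv2.COLOR_BGR2HSV);m=((h[...,0]<8)|(h[...,0]>172))&(h[...,1]>150)&(h[...,2]>80)
    v,u=np.nonzero(m[r[1]:r[3],r[0]:r[2]]);c=(u.mean()+r[0],v.mean()+r[1]);print(n,c,u.size,pw(D[n],*c,77),pw(D[n],*c,80))
E
```

```text
scene (np.float64(248.01063829787233), np.float64(230.40425531914894)) 94 [599.99477868   7.87694987] [601.55253613   7.19996254]
side (np.float64(292.9583333333333), np.float64(176.95833333333334)) 72 [600.99638452   8.02766462] [599.12600074  11.27081488]
```

View pics/car.png

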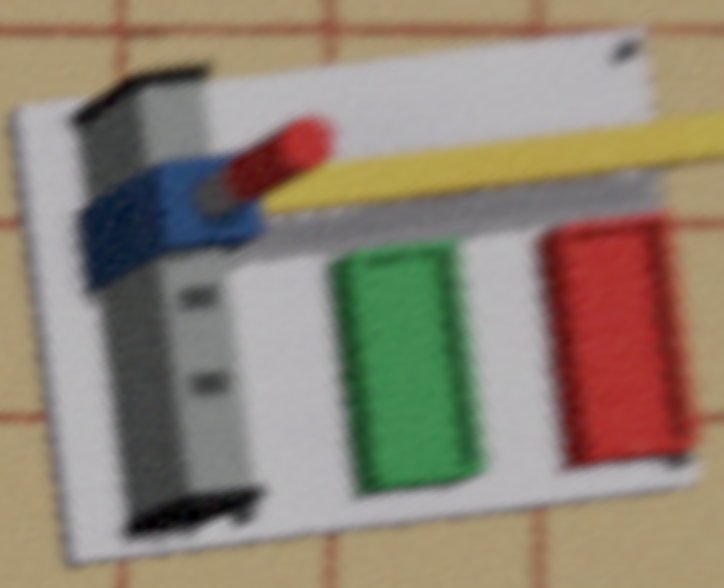

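{"method": "servo_tool", "body": {"commands": [[[0, 0, 0, 0, 0, 0, -7], [0, 0, 0, 0, 0, 0, -7], [0, 0, 0, 0, 0, 0, -7], [0, 0, 0, 0, 0, 0, -7], [0, 0, 0, 0, 0, 0, -7], [0, 0, 0, 0, 0, 0, -7], [0, 0, 0, 0, 0, 0, -7], [0, 0, 0, 0, 0, 0, -7], [0, 0, 0, 0, 0, 0, -7], [0, 0, 0, 0, 0, 0, -7]]]}}

```text
clock: 1.13
position: [195.3, -593.6, 231.2]
ee_rot: [-0.698, 0.716, 0.0, 0.0]
contact_force: [-0.5, -0.2, 0.4]
gripper_width: 85.3
grasp_force: 0.0
```

{"method": "servo_tool", "body": {"commands": [[[0, -0.034, -0.015, 0, 0, 0, 0], [0, -0.034, -0.015, 0, 0, 0, 0], [0, -0.034, -0.015, 0, 0, 0, 0], [0, -0.034, -0.015, 0, 0, 0, 0], [0, -0.034, -0.015, 0, 0, 0, 0], [0, -0.034, -0.015, 0, 0, 0, 0], [0, -0.034, -0.015, 0, 0, 0, 0], [0, -0.034, -0.015, 0, 0, 0, 0], [0, -0.034, -0.015, 0, 0, 0, 0], [0, -0.034, -0.015, 0, 0, 0, 0]]]}}

```text
clock: 1.97
position: [356.2, -256.9, 231.6]
ee_rot: [-0.696, 0.718, -0.0, 0.0]
contact_force: [0.5, 0.9, -0.1]
gripper_width: 85.7
grasp_force: 0.0
```

```bash
cat >> h.py <<'E'
from scipy.spatial.transform import Rotation as Ro
def go(s,x,y,z,yaw):
    "tool-frame shift (mm) and tool z turn (deg) to the target"
    R=Ro.from_quat(s["ee_rot"]).as_matrix(); a=np.degrees(np.arctan2(R[1,1],R[0,1]))
    print("t",round(s["clock"],2),"pos",s["position"].round(1),"yaw_y",a.round(2),"w",round(s["gripper_width"],1),"F",s["contact_force"].round(1),"tilt",R[:,2].round(3))
    print("shift tool",(R.T@(np.array([x,y,z])-s["position"])).round(1),"turn",round(-((yaw-a+90)%180-90),2))
    return R
E
python3 - <<'E'
from bench import arm
from h import *
go(arm.read_state(),615.4,271.5,120,6)
E
```

```text
t 1.97 pos [ 356.2 -256.9  231.6] yaw_y 178.2 w 85.7 F [ 0.5  0.9 -0.1] tilt [ 0.001 -0.    -1.   ]
shift tool [-536.3 -242.4  111.7] turn -7.8
```

{"method": "servo_tool", "body": {"commands": [[[0, -0.0335, -0.015, 0.007, 0, 0, 0], [0, -0.0335, -0.015, 0.007, 0, 0, 0], [0, -0.0335, -0.015, 0.007, 0, 0, 0], [0, -0.0335, -0.015, 0.007, 0, 0, 0], [0, -0.0335, -0.015, 0.007, 0, 0, 0], [0, -0.0335, -0.015, 0.007, 0, 0, 0], [0, -0.0335, -0.015, 0.007, 0, 0, 0], [0, -0.0335, -0.015, 0.007, 0, 0, 0], [0, -0.0335, -0.015, 0.007, 0, 0, 0], [0, -0.0335, -0.015, 0.007, 0, 0, 0]]]}}

```text
clock: 2.8
position: [516.8, 73.5, 161.1]
ee_rot: [-0.696, 0.718, -0.0, 0.0]
contact_force: [0.1, -0.3, -0.3]
gripper_width: 85.4
grasp_force: 0.0
```

{"method": "servo_tool", "body": {"commands": [[[0, -0.0335, -0.015, 0.007, 0, 0, 0], [0, -0.0335, -0.015, 0.007, 0, 0, 0], [0, -0.0335, -0.015, 0.007, 0, 0, 0], [0, -0.0335, -0.015, 0.007, 0, 0, 0], [0, -0.0335, -0.015, 0.007, 0, 0, 0], [0, -0.0335, -0.017, 0.007, 0, 0, 0], [0, 0, 0, 0, 0, 0, -3.9], [0, 0, 0, 0, 0, 0, -3.9], [0, 0, 0, 0, 0, 0, 0], [0, 0, 0, 0, 0, 0, 0]]]}}

```text
clock: 3.63
position: [614.4, 269.6, 119.0]
ee_rot: [0.743, -0.67, -0.0, 0.0]
contact_force: [0.1, -0.1, 0.2]
gripper_width: 85.4
grasp_force: 0.0
```

```bash
python3 - <<'E'
from bench import arm,cams
from h import *
go(arm.read_state(),615.4,271.5,10,6)
d=cams.get_image("wrist");print(d["T"].round(2))
a=rect(d,555,675,200,340,24,3.3)
b=cv2.resize(d["frame"],(int(396*560/420),396))
cv2.imwrite("pics/w1.png",np.hstack([cv2.resize(b,(320,240)) if 0 else cv2.copyMakeBorder(cv2.resize(b,(330,248)),0,148,0,0,0),a]));print(a.shape)
E
```

```text
t 3.63 pos [614.4 269.6 119. ] yaw_y -174.08 w 85.4 F [ 0.1 -0.1  0.2] tilt [-0. -0. -1.]
shift tool [ -1.8  -1.2 109. ] turn -0.08
[[-9.9000e-01  1.0000e-01  3.0000e-02  6.2270e+02]
 [-1.0000e-01 -9.5000e-01 -3.1000e-01  1.9087e+02]
 [-0.0000e+00 -3.1000e-01  9.5000e-01  2.6108e+02]
 [ 0.0000e+00  0.0000e+00  0.0000e+00  1.0000e+00]]
(396, 462, 3)
```

View pics/w1.png

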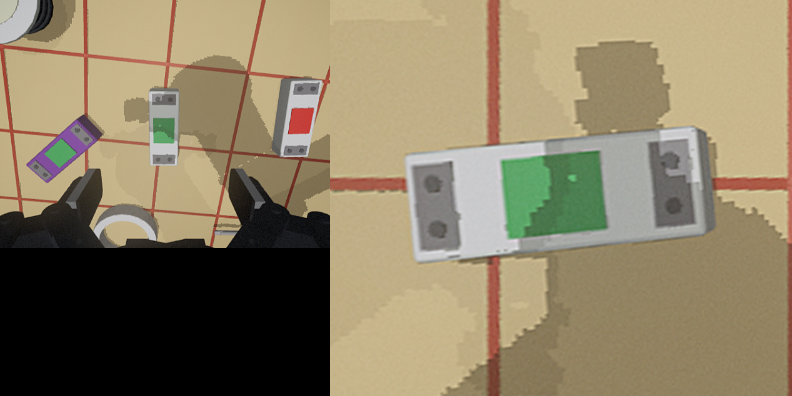

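The wrist view shows the green driver centred at (615.9,272.1), with its short axis at 5.5° and the purple look-alike clear of the fingers. Descending.

{"method": "servo_tool", "body": {"commands": [[[0, -0.0024, -0.0017, 0.02, 0, 0, 0.4], [0, 0, 0, 0.025, 0, 0, 0], [0, 0, 0, 0.025, 0, 0, 0], [0, 0, 0, 0.02, 0, 0, 0], [0, 0, 0, 0.012, 0, 0, 0], [0, 0, 0, 0.009, 0, 0, 0], [0, 0, 0, 0, 0, 0, 0], [255, 0, 0, 0, 0, 0, 0], [255, 0, 0, 0, 0, 0, 0], [255, 0, 0, 0, 0, 0, 0]]]}}

```text
clock: 4.52
position: [616.8, 272.8, 10.0]
ee_rot: [0.741, -0.672, 0.0, -0.001]
contact_force: [-0.4, 0.0, 0.8]
gripper_width: 51.7
grasp_force: 0.0
```

{"method": "servo_tool", "body": {"commands": [[[255, 0, 0, 0, 0, 0, 0], [255, 0, 0, 0, 0, 0, 0], [255, 0, 0, 0, 0, 0, 0], [255, 0, 0, 0, 0, 0, 0], [255, 0, 0, 0, 0, 0, 0]]]}}

```text
clock: 4.93
position: [616.7, 272.8, 9.8]
ee_rot: [0.741, -0.671, 0.0, -0.001]
contact_force: [-1.4, -0.1, 5.7]
gripper_width: 32.7
grasp_force: 62.1
```

{"method": "servo_tool", "body": {"commands": [[[255, 0, 0, -0.02, 0, 0, 0], [255, 0, 0, -0.03, 0, 0, 0], [255, 0, 0, -0.035, 0, 0, 0], [255, 0, 0, -0.035, 0, 0, 0], [255, 0, 0, 0, 0, 0, 6.8], [255, 0, 0, 0, 0, 0, 6.8], [255, 0, 0, 0, 0, 0, 6.8], [255, 0, 0, 0, 0, 0, 6.8], [255, 0, 0, 0, 0, 0, 6.8], [255, 0, 0, 0, 0, 0, 6.8]]]}}

```text
clock: 5.77
position: [615.2, 271.8, 127.2]
ee_rot: [-0.457, 0.889, 0.0, -0.001]
contact_force: [-0.1, 0.1, -1.3]
gripper_width: 32.6
grasp_force: 61.4
```

{"method": "servo_tool", "body": {"commands": [[[255, 0, 0, 0, 0, 0, 6.8], [255, 0, 0, 0, 0, 0, 6.8], [255, 0, 0, 0, 0, 0, 6.8], [255, 0, 0, 0, 0, 0, 6.8], [255, 0, 0, 0, 0, 0, 6.8], [255, 0, 0, 0, 0, 0, 6.8], [255, 0, 0, 0, 0, 0, 6.65], [255, 0.008, -0.025, 0, 0, 0, 0], [255, 0.01, -0.031, 0, 0, 0, 0], [255, 0.01, -0.031, 0, 0, 0, 0]]]}}

```text
clock: 6.6
position: [598.2, 181.7, 127.0]
ee_rot: [-0.065, 0.998, -0.0, -0.001]
contact_force: [-0.2, -0.4, -1.7]
gripper_width: 32.4
grasp_force: 61.3
```

{"method": "servo_tool", "body": {"commands": [[[255, 0.01, -0.031, 0, 0, 0, 0], [255, 0.01, -0.031, 0, 0, 0, 0], [255, 0.01, -0.031, 0, 0, 0, 0], [255, 0.01, -0.031, 0, 0, 0, 0], [255, 0.01, -0.031, 0, 0, 0, 0], [255, 0.01, -0.031, 0, 0, 0, 0], [255, 0.01, -0.031, 0, 0, 0, 0], [255, 0.01, -0.031, 0, 0, 0, 0], [255, 0.01, -0.025, 0, 0, 0, 0], [255, 0, 0, 0, 0, 0, 0]]]}}

```text
clock: 7.43
position: [542.5, -103.6, 127.4]
ee_rot: [-0.062, 0.998, 0.0, -0.002]
contact_force: [-0.1, 0.0, -1.7]
gripper_width: 32.3
grasp_force: 61.3
```

```bash
python3 - <<'E'
from bench import arm,cams
from h import *
go(arm.read_state(),540.5,-120.2,23,97.25)
d=cams.get_image("wrist");print(d["T"].round(2))
cv2.imwrite("pics/w2.png",np.hstack([cv2.copyMakeBorder(cv2.resize(d["frame"],(400,300)),0,100,0,0,0),rect(d,470,630,-280,-80,20,2)]))
E
```

```text
t 7.43 pos [ 542.5 -103.6  127.4] yaw_y 97.05 w 32.3 F [-0.1  0.  -1.7] tilt [-0.003 -0.    -1.   ]
shift tool [  3.6 -16.2 104.4] turn -0.2
[[-1.2000e-01 -9.4000e-01 -3.1000e-01  4.6393e+02]
 [ 9.9000e-01 -1.2000e-01 -4.0000e-02 -1.1300e+02]
 [ 0.0000e+00 -3.1000e-01  9.5000e-01  2.6971e+02]
 [ 0.0000e+00  0.0000e+00  0.0000e+00  1.0000e+00]]Traceback (most recent call last):
  File "<stdin>", line 5, in <module>
    return _nx.concatenate(arrs, 1, dtype=dtype, casting=casting)
           ~~~~~~~~~~~~~~~^^^^^^^^^^^^^^^^^^^^^^^^^^^^^^^^^^^^^^^
ValueError: all the input array dimensions except for the concatenation axis must match exactly, but along dimension 0, the array at index 0 has size 400 and the array at index 1 has size 320
```

```bash
python3 - <<'E'
from bench import cams
from h import *
d=cams.get_image("wrist")
a=rect(d,460,660,-290,-70,20,2)
cv2.imwrite("pics/w3.png",np.hstack([cv2.copyMakeBorder(cv2.resize(d["frame"],(350,262)),0,138,0,0,0),a]))
E
```

```text
(no output)
```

View pics/w3.png

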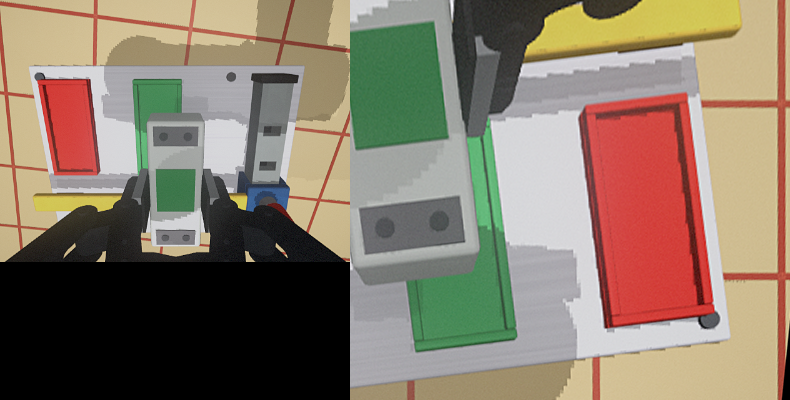

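The wrist view shows the driver still gripped over the green nest. Red nest corners give a centre of (554,-219), and the green nest's near corners give (542,-120.5), both within 2 mm of the first fit. Lowering.

{"method": "servo_tool", "body": {"commands": [[[255, 0.0026, -0.0167, 0, 0, 0, -0.2], [255, 0, 0, 0.02, 0, 0, 0], [255, 0, 0, 0.03, 0, 0, 0], [255, 0, 0, 0.025, 0, 0, 0], [255, 0, 0, 0.015, 0, 0, 0], [255, 0, 0, 0.008, 0, 0, 0], [255, 0, 0, 0.004, 0, 0, 0], [255, 0, 0, 0.0015, 0, 0, 0], [255, 0, 0, 0, 0, 0, 0], [255, 0, 0, 0, 0, 0, 0]]]}}

```text
clock: 8.37
position: [543.0, -116.0, 29.0]
ee_rot: [-0.067, 0.998, -0.0, -0.002]
contact_force: [-12.8, 3.7, 26.8]
gripper_width: 32.4
grasp_force: 65.3
```

{"method": "servo_tool", "body": {"commands": [[[255, 0, 0, -0.015, 0, 0, 0], [255, 0, 0, -0.005, 0, 0, 0], [255, 0, 0, 0, 0, 0, 0], [255, 0, 0, 0, 0, 0, 0]]]}}

```text
clock: 8.7
position: [545.0, -116.3, 44.9]
ee_rot: [-0.066, 0.998, 0.0, 0.0]
contact_force: [-0.0, -1.0, -1.7]
gripper_width: 32.7
grasp_force: 61.8
```

```bash
python3 - <<'E'
from bench import arm,cams
from h import *
go(arm.read_state(),542,-120.5,45,97.25)
d=cams.get_image("wrist");e=cams.get_image("side")
cv2.imwrite("pics/w4.png",np.hstack([cv2.resize(d["frame"],(400,300)),cv2.resize(e["frame"][110:230,250:410],(400,300),interpolation=2)]))
E
```

```text
t 8.7 pos [ 545.  -116.3   44.9] yaw_y 97.59 w 32.7 F [-0.  -1.  -1.7] tilt [ 0.001  0.    -1.   ]
shift tool [ 3.6 -3.8 -0.1] turn 0.34
```

View pics/w4.png

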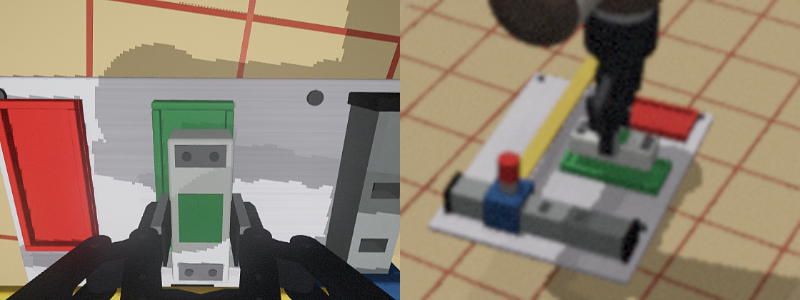

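The driver is offset about 4 mm toward +y from the nest, which matches the measured pose. It had caught on the wall. Correcting, then settling.

{"method": "servo_tool", "body": {"commands": [[[255, 0.0036, -0.0038, 0, 0, 0, 0.3], [255, 0, 0, 0, 0, 0, 0], [255, 0, 0, 0, 0, 0, 0], [255, 0, 0, 0, 0, 0, 0], [255, 0, 0, 0, 0, 0, 0]]]}}

```text
clock: 9.22
position: [541.5, -121.2, 44.6]
ee_rot: [-0.063, 0.998, -0.0, -0.0]
contact_force: [-0.1, -0.3, -1.2]
gripper_width: 32.2
grasp_force: 61.8
```

```bash
python3 - <<'E'
from bench import arm,cams
from h import *
go(arm.read_state(),542,-120.5,22.8,97.25)
d=cams.get_image("wrist");f=d["frame"]
h=cv2.cvtColor(f,cv2.COLOR_BGR2HSV);m=cv2.inRange(h,(50,90,30),(80,255,255))
# far wall outer/top edge of nest, and driver far end: crop for reading
cv2.imwrite("pics/w5.png",cv2.resize(f[120:420,180:380],(500,600)) if 0 else cv2.resize(f[120:300,180:380],(660,594),interpolation=2))
E
```

```text
t 9.22 pos [ 541.5 -121.2   44.6] yaw_y 97.25 w 32.2 F [-0.1 -0.3 -1.2] tilt [-0. -0. -1.]
shift tool [-0.6  0.6 21.8] turn 0.0
```

View pics/w5.png

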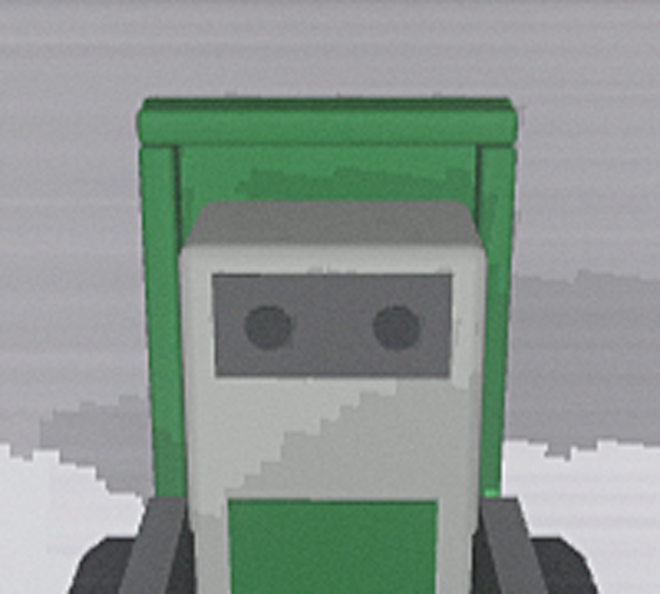

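The driver is now centred in the nest: nest edges 138–517 px, driver 203–463 px. Lowering and releasing.

{"method": "servo_tool", "body": {"commands": [[[255, -0.0005, 0, 0.008, 0, 0, 0], [255, 0, 0, 0.006, 0, 0, 0], [255, 0, 0, 0.004, 0, 0, 0], [255, 0, 0, 0.002, 0, 0, 0], [255, 0, 0, 0.0015, 0, 0, 0], [255, 0, 0, 0, 0, 0, 0], [255, 0, 0, 0, 0, 0, 0], [255, 0, 0, 0, 0, 0, 0]]]}}

```text
clock: 9.93
position: [542.2, -121.0, 23.4]
ee_rot: [-0.063, 0.998, -0.0, 0.0]
contact_force: [-0.5, 0.6, -2.0]
gripper_width: 32.5
grasp_force: 61.8
```

{"method": "servo_tool", "body": {"commands": [[[255, 0, 0, 0.0007, 0, 0, 0], [255, 0, 0, 0, 0, 0, 0], [0, 0, 0, 0, 0, 0, 0], [0, 0, 0, 0, 0, 0, 0], [0, 0, 0, 0, 0, 0, 0], [0, 0, 0, 0, 0, 0, 0], [0, 0, 0, -0.015, 0, 0, 0], [0, 0, 0, -0.025, 0, 0, 0], [0, 0, 0, -0.03, 0, 0, 0], [0, 0, 0, -0.03, 0, 0, 0]]]}}

```text
clock: 10.77
position: [541.5, -121.1, 123.4]
ee_rot: [-0.063, 0.998, -0.0, -0.001]
contact_force: [0.8, 1.0, -0.2]
gripper_width: 85.2
grasp_force: 0.0
```

{"method": "servo_tool", "body": {"commands": [[[0, 0, 0, 0, 0, 0, -6.9], [0, 0, 0, 0, 0, 0, -6.9], [0, 0, 0, 0, 0, 0, -6.9], [0, 0, 0, 0, 0, 0, -6.9], [0, 0, 0, 0, 0, 0, -6.9], [0, 0, 0, 0, 0, 0, -6.9], [0, 0, 0, 0, 0, 0, -6.9], [0, 0, 0, 0, 0, 0, -6.9], [0, 0, 0, 0, 0, 0, -6.9], [0, 0, 0, 0, 0, 0, -6.9]]]}}

```text
clock: 11.6
position: [542.0, -121.0, 122.7]
ee_rot: [-0.62, 0.785, -0.0, 0.0]
contact_force: [0.7, -0.8, -0.3]
gripper_width: 85.3
grasp_force: 0.0
```

{"method": "servo_tool", "body": {"commands": [[[0, 0, 0, 0, 0, 0, -6.9], [0, 0, 0, 0, 0, 0, -6.9], [0, 0, 0, 0, 0, 0, -6.4], [0, 0, 0, 0, 0, 0, 0]]]}}

```text
clock: 11.93
position: [542.0, -121.0, 122.7]
ee_rot: [0.746, -0.665, 0.0, -0.0]
contact_force: [0.9, 0.3, 0.1]
gripper_width: 85.3
grasp_force: 0.0
```

```bash
python3 - <<'E'
from bench import arm,cams
from h import *
go(arm.read_state(),463.7,244.6,120,6.5)
e=cams.get_image("side")
g=rect(e,480,610,-180,-60,37,2.5)   # driver top plane
f=rect(e,480,610,-180,-60,20,2.5)
cv2.imwrite("pics/n1.png",np.hstack([g,f]))
E
```

```text
t 11.93 pos [ 542.  -121.   122.7] yaw_y -173.44 w 85.3 F [0.9 0.3 0.1] tilt [ 0.  0. -1.]
shift tool [-372.2   36.     2.7] turn 0.06
```

View pics/n1.png

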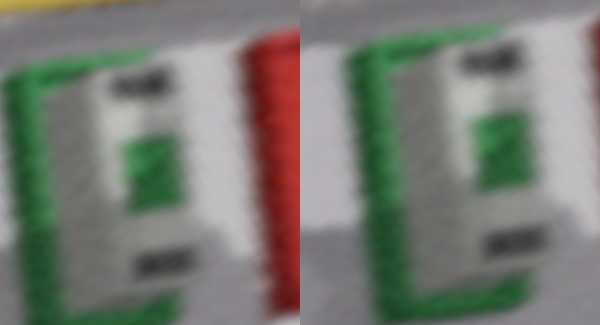

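The green driver sits inside its nest with the walls visible around it. Now the red driver, using image code to refine its pose.

{"method": "servo_tool", "body": {"commands": [[[0, -0.022, 0.003, 0, 0, 0, 0], [0, -0.035, 0.003, 0, 0, 0, 0], [0, -0.035, 0.003, 0, 0, 0, 0], [0, -0.035, 0.003, 0, 0, 0, 0], [0, -0.035, 0.003, 0, 0, 0, 0], [0, -0.035, 0.004, 0, 0, 0, 0], [0, -0.035, 0.004, 0, 0, 0, 0], [0, -0.035, 0.004, 0, 0, 0, 0], [0, -0.035, 0.003, 0, 0, 0, 0], [0, -0.035, 0.003, 0, 0, 0, 0]]]}}

```text
clock: 12.82
position: [470.6, 211.8, 122.9]
ee_rot: [0.745, -0.667, 0.0, -0.0]
contact_force: [0.5, -0.2, -0.3]
gripper_width: 85.6
grasp_force: 0.0
```

{"method": "servo_tool", "body": {"commands": [[[0, -0.035, 0.003, 0, 0, 0, 0], [0, 0, 0, 0, 0, 0, 0], [0, 0, 0, 0, 0, 0, 0], [0, 0, 0, 0, 0, 0, 0]]]}}

```text
clock: 13.15
position: [464.1, 244.4, 122.5]
ee_rot: [0.745, -0.667, -0.0, 0.0]
contact_force: [-0.1, -0.9, 0.2]
gripper_width: 85.4
grasp_force: 0.0
```

```bash
cat >> h.py <<'E'
def tag(d,col,x,y,z,r=65,s=4):
    "centre and long-axis data of a tag / white body near x,y in plane z"
    a=rect(d,x-r,x+r,y-r,y+r,z,s); h=cv2.cvtColor(a,cv2.COLOR_BGR2HSV)
    m=cv2.inRange(h,(50,90,40),(80,255,255)) if col=="g" else cv2.inRange(h,(0,140,60),(8,255,255))|cv2.inRange(h,(172,140,60),(180,255,255))
    cs=[c for c in cv2.findContours(m,0,2)[0] if 300*s*s<cv2.contourArea(c)]
    for c in cs:
        q=cv2.minAreaRect(c);print(col,"centre",round(x+r-q[0][1]/s,1),round(y+r-q[0][0]/s,1),"size",np.round(np.array(q[1])/s,1),"ang",round(q[2],1))
E
python3 - <<'E'
from bench import arm,cams
from h import *
go(arm.read_state(),463.7,244.6,10,6.5)
d=cams.get_image("wrist"); tag(d,"r",463.7,244.6,24)
a=rect(d,400,530,180,310,24,4);h=cv2.cvtColor(a,cv2.COLOR_BGR2HSV);m=cv2.inRange(h,(0,0,90),(180,40,255))
for c in cv2.findContours(cv2.morphologyEx(m,2,np.ones((5,5))),0,2)[0]:
    if cv2.contourArea(c)>8000:q=cv2.minAreaRect(c);print(530-q[0][1]/4,310-q[0][0]/4,np.array(q[1])/4,q[2])
E
```

```text
t 13.15 pos [464.1 244.4 122.5] yaw_y -173.61 w 85.4 F [-0.1 -0.9  0.2] tilt [-0.001 -0.    -1.   ]
shift tool [ -0.3   0.3 112.5] turn -0.11
r centre 421.6 248.1 size [127.2  62.4] ang 12.7
r centre 464.5 245.1 size [23.6 29.5] ang 82.9
r centre 516.1 243.1 size [ 51.1 125.2] ang 73.4
464.64805603027344 243.20111083984375 [33.58526993 91.58075714] 82.81146240234375
```

{"method": "servo_tool", "body": {"commands": [[[0, -0.0007, -0.0003, 0.02, 0, 0, -0.8], [0, 0, 0, 0.025, 0, 0, 0], [0, 0, 0, 0.025, 0, 0, 0], [0, 0, 0, 0.02, 0, 0, 0], [0, 0, 0, 0.014, 0, 0, 0], [0, 0, 0, 0.009, 0, 0, 0], [0, 0, 0, 0, 0, 0, 0], [255, 0, 0, 0, 0, 0, 0], [255, 0, 0, 0, 0, 0, 0], [255, 0, 0, 0, 0, 0, 0]]]}}

```text
clock: 14.03
position: [465.3, 245.7, 10.8]
ee_rot: [0.75, -0.661, 0.0, -0.001]
contact_force: [-0.1, 0.1, -0.5]
gripper_width: 51.8
grasp_force: 0.0
```

{"method": "servo_tool", "body": {"commands": [[[255, 0, 0, 0, 0, 0, 0], [255, 0, 0, 0, 0, 0, 0], [255, 0, 0, 0, 0, 0, 0], [255, 0, 0, 0, 0, 0, 0], [255, 0, 0, 0, 0, 0, 0]]]}}

```text
clock: 14.45
position: [465.3, 246.0, 10.8]
ee_rot: [0.751, -0.661, 0.0, -0.001]
contact_force: [-1.3, -0.6, 6.4]
gripper_width: 32.3
grasp_force: 61.0
```

{"method": "servo_tool", "body": {"commands": [[[255, 0, 0, -0.02, 0, 0, 0], [255, 0, 0, -0.03, 0, 0, 0], [255, 0, 0, -0.035, 0, 0, 0], [255, 0, 0, -0.035, 0, 0, 0], [255, 0, 0, 0, 0, 0, 6.9], [255, 0, 0, 0, 0, 0, 6.9], [255, 0, 0, 0, 0, 0, 6.9], [255, 0, 0, 0, 0, 0, 6.9], [255, 0, 0, 0, 0, 0, 6.9], [255, 0, 0, 0, 0, 0, 6.9]]]}}

```text
clock: 15.28
position: [464.0, 245.0, 129.2]
ee_rot: [-0.466, 0.885, 0.0, -0.001]
contact_force: [-0.2, 0.2, -1.3]
gripper_width: 32.4
grasp_force: 60.2
```

{"method": "servo_tool", "body": {"commands": [[[255, 0, 0, 0, 0, 0, 6.9], [255, 0, 0, 0, 0, 0, 6.9], [255, 0, 0, 0, 0, 0, 6.9], [255, 0, 0, 0, 0, 0, 6.9], [255, 0, 0, 0, 0, 0, 6.9], [255, 0, 0, 0, 0, 0, 6.9], [255, 0, 0, 0, 0, 0, 7], [255, -0.001, -0.02, 0, 0, 0, 0], [255, -0.002, -0.03, 0, 0, 0, 0], [255, -0.002, -0.033, 0, 0, 0, 0]]]}}

```text
clock: 16.12
position: [479.8, 163.4, 129.1]
ee_rot: [-0.066, 0.998, -0.0, -0.0]
contact_force: [-0.1, -0.6, -1.6]
gripper_width: 32.5
grasp_force: 60.2
```

{"method": "servo_tool", "body": {"commands": [[[255, -0.002, -0.034, 0, 0, 0, 0], [255, -0.002, -0.034, 0, 0, 0, 0], [255, -0.002, -0.034, 0, 0, 0, 0], [255, -0.002, -0.034, 0, 0, 0, 0], [255, -0.002, -0.034, 0, 0, 0, 0], [255, -0.002, -0.034, 0, 0, 0, 0], [255, -0.002, -0.034, 0, 0, 0, 0], [255, -0.002, -0.034, 0, 0, 0, 0], [255, -0.002, -0.034, 0, 0, 0, 0], [255, -0.002, -0.034, 0, 0, 0, 0]]]}}

```text
clock: 16.95
position: [543.8, -172.3, 129.1]
ee_rot: [-0.065, 0.998, 0.0, -0.001]
contact_force: [0.0, 0.4, -1.2]
gripper_width: 32.3
grasp_force: 60.2
```

{"method": "servo_tool", "body": {"commands": [[[255, -0.002, -0.03, 0, 0, 0, 0], [255, -0.002, -0.02, 0, 0, 0, 0], [255, 0, 0, 0, 0, 0, 0], [255, 0, 0, 0, 0, 0, 0], [255, 0, 0, 0, 0, 0, 0]]]}}

```text
clock: 17.37
position: [554.0, -219.4, 129.0]
ee_rot: [-0.065, 0.998, 0.0, -0.001]
contact_force: [0.4, 0.2, -2.2]
gripper_width: 32.2
grasp_force: 60.2
```

```bash
python3 - <<'E'
from bench import arm
from h import *
go(arm.read_state(),554.7,-219.8,46,97.25)
E
```

```text
t 17.37 pos [ 554.  -219.4  129. ] yaw_y 97.44 w 32.2 F [ 0.4  0.2 -2.2] tilt [-0.002  0.001 -1.   ]
shift tool [-0.7 -0.6 83. ] turn 0.19
```

{"method": "servo_tool", "body": {"commands": [[[255, -0.0007, -0.0005, 0.02, 0, 0, 0.2], [255, 0, 0, 0.03, 0, 0, 0], [255, 0, 0, 0.023, 0, 0, 0], [255, 0, 0, 0.01, 0, 0, 0], [255, 0, 0, 0, 0, 0, 0], [255, 0, 0, 0, 0, 0, 0], [255, 0, 0, 0, 0, 0, 0]]]}}

```text
clock: 17.95
position: [556.9, -220.1, 48.3]
ee_rot: [-0.064, 0.998, -0.001, 0.001]
contact_force: [0.7, 0.8, -1.3]
gripper_width: 32.8
grasp_force: 60.2
```

```bash
python3 - <<'E'
from bench import arm,cams
from h import *
go(arm.read_state(),554.7,-219.8,23.6,97.25)
d=cams.get_image("wrist");f=d["frame"];h=cv2.cvtColor(f,cv2.COLOR_BGR2HSV)
red=cv2.inRange(h,(0,120,40),(9,255,255))|cv2.inRange(h,(171,120,40),(180,255,255));wh=cv2.inRange(h,(0,0,60),(180,60,255))
for v in range(130,260,10):
    u=np.nonzero(red[v,180:400])[0]+180
    if len(u)>5:
        # split left/right walls by largest gap
        g=np.diff(u);i=g.argmax();print(v,u[0],u[i],u[i+1],u[-1],"mid",(u[0]+u[-1])/2)
E
```

```text
t 17.95 pos [ 556.9 -220.1   48.3] yaw_y 97.33 w 32.8 F [ 0.7  0.8 -1.3] tilt [ 0.003 -0.001 -1.   ]
shift tool [ 2.2  0.6 24.7] turn 0.08
150 223 223 224 335 mid 279.0
160 224 323 326 335 mid 279.5
170 224 234 236 334 mid 279.0
180 180 241 320 334 mid 257.0
190 225 236 325 333 mid 279.0
200 225 233 328 333 mid 279.0
210 226 234 327 332 mid 279.0
220 226 234 327 332 mid 279.0
230 227 235 327 331 mid 279.0
240 227 235 326 331 mid 279.0
250 228 235 326 330 mid 279.0
```

{"method": "servo_tool", "body": {"commands": [[[255, 0.001, 0, 0.01, 0, 0, 0], [255, 0, 0, 0.006, 0, 0, 0], [255, 0, 0, 0.004, 0, 0, 0], [255, 0, 0, 0.002, 0, 0, 0], [255, 0, 0, 0.0015, 0, 0, 0], [255, 0, 0, 0, 0, 0, 0], [255, 0, 0, 0, 0, 0, 0], [255, 0, 0, 0, 0, 0, 0]]]}}

```text
clock: 18.67
position: [553.9, -220.5, 23.9]
ee_rot: [-0.063, 0.998, 0.0, -0.001]
contact_force: [-4.6, 2.6, 5.1]
gripper_width: 32.3
grasp_force: 61.0
```

{"method": "servo_tool", "body": {"commands": [[[255, 0, 0, 0, 0, 0, 0], [0, 0, 0, 0, 0, 0, 0], [0, 0, 0, 0, 0, 0, 0], [0, 0, 0, 0, 0, 0, 0], [0, 0, 0, 0, 0, 0, 0], [0, 0, 0, -0.015, 0, 0, 0], [0, 0, 0, -0.03, 0, 0, 0], [0, 0, 0, -0.035, 0, 0, 0], [0, 0, 0, -0.035, 0, 0, 0], [0, 0, 0, -0.03, 0, 0, 0]]]}}

```text
clock: 19.5
position: [555.0, -220.7, 170.5]
ee_rot: [-0.063, 0.998, -0.0, 0.001]
contact_force: [0.5, -0.7, -0.1]
gripper_width: 85.5
grasp_force: 0.0
```

```bash
python3 - <<'E'
from bench import arm,cams
from h import *
go(arm.read_state(),599.5,8.2,150,97.25)
for n in("side","scene"):
    d=cams.get_image(n);print(n); tag(d,"r",554,-220,37,30); tag(d,"g",541.5,-121,37,20)
s=cams.get_image("side")
w=cams.get_image("wrist")
cv2.imwrite("pics/n2.png",np.hstack([cv2.resize(s["frame"][120:230,260:390],(400,338),interpolation=2),cv2.resize(w["frame"],(400,300))[:338] if 0 else cv2.copyMakeBorder(cv2.resize(w["frame"],(400,300)),0,38,0,0,0)]))
E
```

```text
t 19.5 pos [ 555.  -220.7  170.5] yaw_y 97.28 w 85.5 F [ 0.5 -0.7 -0.1] tilt [ 0.002 -0.001 -1.   ]
shift tool [-73.1 221.4  20.4] turn 0.03
side
r centre 552.3 -221.1 size [25.  17.4] ang 87.0
g centre 540.5 -120.7 size [26.2 18.1] ang 82.6
scene
r centre 553.3 -220.6 size [27.4 22. ] ang 83.9
r centre 554.1 -242.6 size [61.1  7.7] ang 82.6
g centre 541.4 -120.9 size [27.8 22.1] ang 82.9
```

View pics/n2.png

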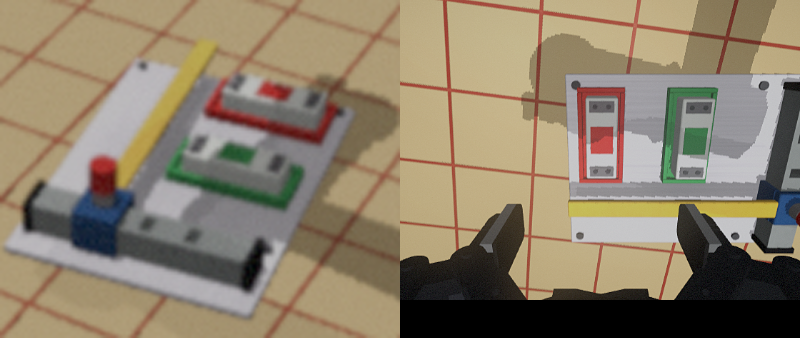

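Both drivers lie flat, tag up, in their matching nests. Moving above the knob and refining its position by image code.

{"method": "servo_tool", "body": {"commands": [[[0, -0.009, 0.0277, 0, 0, 0, 0], [0, -0.009, 0.0277, 0, 0, 0, 0], [0, -0.009, 0.0277, 0, 0, 0, 0], [0, -0.009, 0.0277, 0, 0, 0, 0], [0, -0.009, 0.0277, 0, 0, 0, 0], [0, -0.009, 0.0277, 0, 0, 0, 0], [0, -0.009, 0.0277, 0, 0, 0, 0], [0, -0.01, 0.0277, 0, 0, 0, 0], [0, 0, 0, 0, 0, 0, 0], [0, 0, 0, 0, 0, 0, 0]]]}}

```text
clock: 20.53
position: [598.2, 9.8, 166.0]
ee_rot: [-0.065, 0.998, -0.0, -0.002]
contact_force: [-0.8, 0.4, -0.3]
gripper_width: 85.3
grasp_force: 0.0
```

```bash
python3 - <<'E'
from bench import arm,cams
from h import *
go(arm.read_state(),599.5,8.2,68,97.25)
d=cams.get_image("wrist")
u,v=proj(d,[599.5,8.2,90]);print("expect",u,v,"base",proj(d,[599.5,8.2,64]))
h=cv2.cvtColor(d["frame"],cv2.COLOR_BGR2HSV);m=cv2.inRange(h,(0,140,40),(9,255,255))|cv2.inRange(h,(171,140,40),(180,255,255))
for c in cv2.findContours(m,0,2)[0]:
    if cv2.contourArea(c)>150:
        x,y,w,hh=cv2.boundingRect(c);M=cv2.moments(c);c0=(M["m10"]/M["m00"],M["m01"]/M["m00"]);print((x,y,w,hh),np.round(c0,1),pw(d,*c0,80),pw(d,*c0,90))
h2=np.array([proj(d,[599.5+12*np.cos(t),8.2+12*np.sin(t),z]) for z in(64,90) for t in np.linspace(0,6.28,40)]);print("model bbox",h2.min(0),h2.max(0)-h2.min(0))
E
```

```text
t 20.53 pos [598.2   9.8 166. ] yaw_y 97.4 w 85.3 F [-0.8  0.4 -0.3] tilt [-0.004 -0.001 -1.   ]
shift tool [-1.4 -1.8 98. ] turn 0.15
expect 276.8731943570314 229.79848356127312 base (np.float64(277.22013676763413), np.float64(216.76733468943615))
(0, 279, 109, 90) [ 44.7 309.3] [ 682.74432154 -144.80894438] [ 675.60732765 -138.46276625]
(256, 216, 37, 34) [274.2 233.2] [605.68662275   7.15190817] [601.92484958   6.84201655]
(0, 23, 38, 156) [ 15.5 112.2] [ 549.84956503 -153.47842641] [ 548.53352275 -146.75251444]
(493, 0, 67, 10) [534.5   3.7] [455.56516568 130.68476365] [458.37889451 124.96398304]
(153, 0, 407, 405) [395.7 242.6] [601.94493806  87.1369762 ] [598.34705522  83.32364153]
model bbox [257.56117564 199.96487481] [38.59037153 47.68353385]
```

{"method": "servo_tool", "body": {"commands": [[[0, -0.002, -0.0028, 0.015, 0, 0, 0.1], [0, 0, 0, 0.025, 0, 0, 0], [0, 0, 0, 0.025, 0, 0, 0], [0, 0, 0, 0.02, 0, 0, 0], [0, 0, 0, 0.01, 0, 0, 0], [0, 0, 0, 0.005, 0, 0, 0], [0, 0, 0, 0, 0, 0, 0], [0, 0, 0, 0, 0, 0, 0], [0, 0, 0, 0, 0, 0, 0]]]}}

```text
clock: 21.33
position: [602.3, 6.0, 69.5]
ee_rot: [-0.062, 0.998, 0.0, 0.001]
contact_force: [-0.4, 0.4, 0.8]
gripper_width: 85.5
grasp_force: 0.0
```

```bash
python3 - <<'E'
from bench import arm
from h import *
go(arm.read_state(),600.5,7.3,67,97.25)
E
```

```text
t 21.33 pos [602.3   6.   69.5] yaw_y 97.15 w 85.5 F [-0.4  0.4  0.8] tilt [ 0.003  0.    -1.   ]
shift tool [1.6 1.5 2.5] turn -0.1
```

{"method": "servo_tool", "body": {"commands": [[[0, 0.001, 0.001, 0.0025, 0, 0, 0], [0, 0, 0, 0, 0, 0, 0], [255, 0, 0, 0, 0, 0, 0], [255, 0, 0, 0, 0, 0, 0], [255, 0, 0, 0, 0, 0, 0], [255, 0, 0, 0, 0, 0, 0], [255, 0, 0, 0, 0, 0, 0], [255, 0, 0, 0, 0, 0, 0], [255, 0, 0, 0, 0, 0, 0], [255, 0, 0, 0, 0, 0, 0]]]}}

```text
clock: 22.17
position: [600.3, 6.5, 66.0]
ee_rot: [-0.062, 0.998, -0.0, 0.0]
contact_force: [0.7, -3.0, 2.7]
gripper_width: 22.3
grasp_force: 58.6
```

{"method": "servo_tool", "body": {"commands": [[[255, 0, 0, 0, 0, 0, 0], [255, 0, 0, 0, 0, 0, 0], [255, 0, 0, 0, 0, 0, 0]]]}}

```text
clock: 22.42
position: [600.3, 6.5, 66.0]
ee_rot: [-0.062, 0.998, -0.0, 0.0]
contact_force: [-0.4, -3.8, 4.0]
gripper_width: 22.0
grasp_force: 58.9
```

{"method": "servo_tool", "body": {"commands": [[[255, 0, 0, -0.003, 0, 0, 0], [255, 0, 0, -0.003, 0, 0, 0], [255, 0, 0, -0.003, 0, 0, 0], [255, 0, 0, -0.002, 0, 0, 0], [255, 0, 0, 0, 0, 0, 0], [255, 0, 0, 0, 0, 0, 0], [255, 0, 0, 0, 0, 0, 0]]]}}

```text
clock: 23.0
position: [598.4, 6.3, 73.7]
ee_rot: [-0.062, 0.998, -0.0, -0.002]
contact_force: [0.7, -4.7, -9.2]
gripper_width: 21.7
grasp_force: 59.1
```

```bash
python3 - <<'E'
from bench import arm
from h import *
s=arm.read_state();p=s["position"];t=.1265
go(s,p[0]-40*np.cos(t),p[1]-40*np.sin(t),p[2],97.25)
E
```

```text
t 23.0 pos [598.4   6.3  73.7] yaw_y 97.09 w 21.7 F [ 0.7 -4.7 -9.2] tilt [-0.005 -0.    -1.   ]
shift tool [40.  -0.1  0.2] turn -0.16
```

{"method": "servo_tool", "body": {"commands": [[[255, 0, 0, -0.002, 0, 0, 0], [255, 0, 0, 0, 0, 0, 0], [255, 0, 0, 0, 0, 0, 0], [255, 0, 0, 0, 0, 0, 0]]]}}

```text
clock: 23.33
position: [598.1, 6.3, 75.4]
ee_rot: [-0.062, 0.998, -0.0, -0.003]
contact_force: [1.4, -5.0, -7.5]
gripper_width: 22.1
grasp_force: 59.1
```

```bash
python3 - <<'E'
from bench import arm,cams
from h import *
s=arm.read_state();go(s,0,0,0,97.25)
# knob height from side cam: fit blob bbox bottom/top vs model
for n in("side","scene"):
    d=cams.get_image(n);h=cv2.cvtColor(d["frame"],cv2.COLOR_BGR2HSV);m=cv2.inRange(h,(0,140,60),(9,255,255))|cv2.inRange(h,(171,140,60),(180,255,255))
    u,v=map(int,proj(d,[600,7,82]));r=m[v-14:v+15,u-14:u+15];y,x=np.nonzero(r)
    print(n,x.min()+u-14,x.max()+u-14,y.min()+v-14,y.max()+v-14,len(x))
    for k in(0,8,12):
        q=np.array([proj(d,[600+12*np.cos(t),7+12*np.sin(t),z+k]) for z in(64,90) for t in np.linspace(0,6.28,40)]);print(k,q.min(0).round(1),q.max(0).round(1))
E
```

```text
t 23.33 pos [598.1   6.3  75.4] yaw_y 97.08 w 22.1 F [ 1.4 -5.  -7.5] tilt [-0.006 -0.001 -1.   ]
shift tool [593.9  67.5  78.8] turn -0.17
side 297 298 169 175 9
0 [288.7 169.9] [298.3 183.9]
8 [288.7 167.4] [298.3 181.4]
12 [288.7 166.1] [298.3 180.2]
scene 244 253 221 235 108
0 [241.5 222.5] [253.6 238.6]
8 [241.2 220.5] [253.5 236.8]
12 [241.1 219.5] [253.4 235.9]
```

{"method": "servo_tool", "body": {"commands": [[[255, 0, 0, -0.0015, 0, 0, 0], [255, 0, 0, 0, 0, 0, 0], [255, 0.003, 0, 0, 0, 0, 0], [255, 0.004, 0, 0, 0, 0, 0], [255, 0.004, 0, 0, 0, 0, 0], [255, 0.004, 0, 0, 0, 0, 0], [255, 0.004, 0, 0, 0, 0, 0], [255, 0.004, 0, 0, 0, 0, 0], [255, 0, 0, 0, 0, 0, 0], [255, 0, 0, 0, 0, 0, 0]]]}}

```text
clock: 24.27
position: [574.3, 3.3, 76.8]
ee_rot: [-0.062, 0.998, -0.0, -0.004]
contact_force: [1.4, -5.3, -8.2]
gripper_width: 21.9
grasp_force: 59.2
```

{"method": "servo_tool", "body": {"commands": [[[255, 0.004, 0, 0, 0, 0, 0], [255, 0.004, 0, 0, 0, 0, 0], [255, 0.003, 0, 0, 0, 0, 0], [255, 0.0025, 0, 0, 0, 0, 0], [255, 0, 0, 0, 0, 0, 0], [255, 0, 0, 0, 0, 0, 0], [255, 0, 0, 0, 0, 0, 0]]]}}

```text
clock: 24.85
position: [561.2, 1.6, 76.9]
ee_rot: [-0.062, 0.998, -0.0, -0.003]
contact_force: [1.7, -5.3, -9.5]
gripper_width: 22.5
grasp_force: 59.2
```

```bash
python3 - <<'E'
from bench import arm
from h import *
go(arm.read_state(),560.6,1.5,66,97.25)
E
```

```text
t 24.85 pos [561.2   1.6  76.9] yaw_y 97.07 w 22.5 F [ 1.7 -5.3 -9.5] tilt [-0.007 -0.001 -1.   ]
shift tool [ 0.5 -0.1 10.9] turn -0.18
```

{"method": "servo_tool", "body": {"commands": [[[255, 0.0005, 0, 0.003, 0, 0, 0], [255, 0, 0, 0.003, 0, 0, 0], [255, 0, 0, 0.003, 0, 0, 0], [255, 0, 0, 0.003, 0, 0, 0], [255, 0, 0, 0.002, 0, 0, 0], [255, 0, 0, 0, 0, 0, 0], [255, 0, 0, 0, 0, 0, 0], [255, 0, 0, 0, 0, 0, 0]]]}}

```text
clock: 25.52
position: [562.3, 1.8, 66.0]
ee_rot: [-0.062, 0.998, -0.0, -0.001]
contact_force: [-1.7, -4.6, 1.5]
gripper_width: 21.8
grasp_force: 60.5
```

{"method": "servo_tool", "body": {"commands": [[[255, 0.0015, 0, 0.001, 0, 0, 0], [255, 0, 0, 0.001, 0, 0, 0], [255, 0, 0, 0.001, 0, 0, 0], [255, 0, 0, 0, 0, 0, 0], [255, 0, 0, 0, 0, 0, 0], [255, 0, 0, 0, 0, 0, 0]]]}}

```text
clock: 26.02
position: [562.5, 1.8, 65.9]
ee_rot: [-0.063, 0.998, -0.0, 0.001]
contact_force: [-5.3, -4.4, 14.8]
gripper_width: 22.2
grasp_force: 62.0
```

```bash
python3 - <<'E'
from bench import arm,cams
from h import *
go(arm.read_state(),560.6,1.5,66,97.25)
for n in("scene","side"):
    d=cams.get_image(n);h=cv2.cvtColor(d["frame"],cv2.COLOR_BGR2HSV)
    # yellow bar: centreline offset in carrier coords at z=50
    m=cv2.inRange(h,(20,140,90),(32,255,255));v,u=np.nonzero(m)
    P=np.array([pw(d,a,b,50) for a,b in zip(u,v)])-[579,-105.2];t=.1265
    X=P@[np.cos(t),np.sin(t)];Y=P@[-np.sin(t),np.cos(t)];k=(abs(X)<70)&(Y>-130)&(Y<60);print(n,"bar x (carrier)",np.percentile(X[k],[3,50,97]).round(1),k.sum())
    tag(d,"r",554,-220,37,30); tag(d,"g",541.5,-121,37,20)
E
```

```text
t 26.02 pos [562.5   1.8  65.9] yaw_y 97.2 w 22.2 F [-5.3 -4.4 14.8] tilt [ 0.002 -0.001 -1.   ]
shift tool [ 1.9 -0.  -0.1] turn -0.05
scene bar x (carrier) [-7.3  1.6 10.3] 765
r centre 553.3 -220.6 size [27.5 21.9] ang 82.9
r centre 551.0 -242.9 size [54.8  7.4] ang 82.3
g centre 541.4 -120.9 size [28.3 22.5] ang 83.0
side bar x (carrier) [-12.2  -4.9   2.8] 235
r centre 552.3 -221.7 size [24.5 18.1] ang 84.5
g centre 540.5 -121.4 size [25.8 18.6] ang 83.7
```

Pushing 3 mm further left the height at 65.9 mm, the same as with the pin down at the start. The pin is fully seated and the bar is near carrier x = -5. I'll ease the push and hand in.

{"method": "servo_tool", "body": {"commands": [[[255, -0.001, 0, -0.0015, 0, 0, 0], [255, 0, 0, 0, 0, 0, 0], [255, 0, 0, 0, 0, 0, 0], [255, 0, 0, 0, 0, 0, 0]]]}}

```text
clock: 26.45
position: [562.4, 1.8, 65.9]
ee_rot: [-0.063, 0.998, -0.0, -0.0]
contact_force: [-4.2, -4.2, 8.4]
gripper_width: 22.2
grasp_force: 60.9
```

```bash
python3 - <<'E'
from bench import arm,ticket
from h import *
s=arm.read_state();go(s,560.6,1.5,66,97.25);print(s["grasp_force"])
if s["position"][2]<66.8: print(ticket.job_done())
E
```

```text
t 26.45 pos [562.4   1.8  65.9] yaw_y 97.17 w 22.2 F [-4.2 -4.2  8.4] tilt [-0.001 -0.001 -1.   ]
shift tool [ 1.8 -0.  -0.1] turn -0.08
60.859917998313904
the job is handed in; nothing more can be done
None
```

Job handed in at 26.5 s (verdict not shown): both drivers lie tag up in their matching nests, and the gate bar is over their far ends with the pin fully down in the next hole and the knob still gripped; on the way, the green driver briefly pressed on its nest wall (about 30 N at the wrist) before I corrected it.

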